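# Touch-latch cupboard: press the door ajar, then push it wide open

### The arm

A 7-joint arm with a two-finger parallel gripper is mounted at the origin on the work surface; the furniture and walls round the work are solid. World frame = base frame: x ahead of the robot, y to its left, z up, the work surface at z = 0. Lengths are in m, angles in rad, forces in N, time in s.
With the tool pointing down it reaches from about 0.425 to 0.95 m from the base axis. Payload 16.7 kg.
Tool frame: the origin (TCP) lies at the very end of the fingers, on their centre line; the grasp point (between the pads) lies arm.pinch_z behind it (arm.pinch_z is the distance from the TCP to the grasp point, in m); z points along the fingers, y is the direction in which the jaws open and shut (so a half turn about z gives the same grasp; the last joint's range is limited). The gripper opens to 94 mm and grips with 3 to 60 N. Pads are 16 mm wide; open, the fingers measure 119 mm over their backs; the gripper's body (75 mm by 177 mm) begins 78 mm behind the grasp point.
Start: joints at [1.063, 0.426, 0.074, 1.606, -0.034, 1.111, -0.067], TCP at [0.236, -0.632, 0.205] pointing down, gripper open.
Joint ranges: [-2.85, 2.85], [-0.5, 2.14], [-1.23, 1.37], [0.21, 2.46], [-1.02, 4.16], [0.16, 2.05], [-2.73, 2.73]. Speed limits (rad/s): [1.89, 1.89, 2.39, 2.39, 3.01, 3.01, 3.01].

### API

Orientations are given as a rotation vector (axis times angle).
In Python, from workcell import arm, grab_frame, camera_info, workorder, boxes_of, spot_point gives the robot as it stands.
- The arm moves only by the shell command python3 -m inch 'ROWS' [OPENING] [FORCE]. ROWS is JSON, a list of rows, each a list of 2 entries, a list of its own where there are three numbers: the shift along the tool's x, y, z in units of 60 mm (1.0 is 60 mm), then the turn about the tool's z in units of 5 degrees (1.0 is 5 degrees). A call has 1 to 10 rows; each row is the pose to reach, as a shift and turn from the pose measured when the call began, along the tool's axes at that moment; what a row does not reach only later rows make up. A row lasts 1/8 s, in which the tool goes at most 62.5 mm and 10.7 degrees, less where a joint would pass 70% of its speed; a pose out of reach is approached as far as the arm can. A call with a gripper value outside its range is refused whole. OPENING is the finger opening in mm, from 0 to 94, set as the call begins (- or left out, the last holds). The fingers move at their own pace and stop on an object; FORCE is the grip in N (left out, the last holds). Time passes only in rows, so rows that repeat a pose let the fingers close. It gives the time, the measured TCP pose, the force and the opening at its end, in the units of the state.
- arm.state(): the state, without advancing time (a new reading comes with each control period).
- grab_frame(name): name is "scene" or "top" or "wrist"; returns the picture (480x640x3 uint8, blue, green, red); there is no depth.
- camera_info(name): a dict with "K" (3x3 intrinsics, pixels), "R" (3x3) and "t" (3): a world point X has camera coordinates R X + t. Camera axes: x right, y down, z forward; pixel columns grow to the right and rows downward; lengths in m; the calibration is good to about 2 mm. A picture is of the moment at which its call begins: read the wrist's pose just before it. camera_info takes no time and is no camera call; for the wrist camera it gives the pose at the moment of the call.
- workorder.sign_off(): hands the job in, once; it reports no verdict.
Trained networks look in the newest picture that a camera, given by its name, has taken for a name from the list of things; names that differ only in an ending like _2 or _b are one class to them, and where a whole thing is asked for, a point or a joint stands for the part that bears it (a point fixed in the world has none). Each returns a list of dicts, best first, with "conf" (0 to 1); they miss things now and then, are a little off and sometimes report something else, mostly with a low value. They report only what shows in the picture. A call takes as long as a camera call.
- boxes_of(camera, label): "rect" ([left, top, width, height] as shares, 0 to 1, of the picture: columns of its width, rows of its height, round what is visible of it).
- spot_point(camera, label): "at" ([column, row] as shares, 0 to 1, of the picture: columns of its width, rows of its height: a listed point, or the origin of a listed thing).
The state is a dict: "time_s": time; "q": joint angles; "joint_vel": joint speeds; "joint_torque": joint torques, N m; "position": TCP position; "eef_rot": TCP orientation; "ft_force": force on the tool from outside, world axes, zero at the start; "wrist_torque": the same for the moment, N m; "gripper_width": finger opening in m.
Only numpy, scipy, OpenCV 4.12 (cv2) and the standard library are available. Lean on these libraries where they do the work, as an engineer would, in place of code of your own. Each camera call takes 0.05 s, during which the arm holds its last target.

### The job

The scoop is kept in the wider of the two small handleless cupboards: press its door in near the free edge until the touch catch lets go, then take the fingers away so that the door springs ajar by itself. Then reach behind its edge and push the door wide open, about square to the cupboard, and leave it so. Leave the narrow cupboard shut and everything else standing where it is.

Things in the scene. Friction and masses are not known exactly. Their poses are not given: they have to be found in the camera images.
- wide_cupboard: fixed pale wooden cupboard, the wider of the two, 200 mm wide (its y), 150 deep (its x), 125 high, front towards its -x. Origin: centre of its underside, on the counter. Wall fronts at x = -75 mm; the door covers the whole front, 6 mm ahead of them: flat wooden panel 198 mm wide, 10 to 123 mm above the counter, 14 mm thick, no handle, two brass hinges on its left (+y) edge
- wide_door (a joint): wide door, rad: 0 latched shut, grows as it swings out (1.57 square to the front, stop 1.75). At -0.02 (3.5 mm in at the free edge, about 6 N) the catch lets go, for good; stop at -0.032. As the finger backs off, a spring pushes the door to about 0.5 (free edge 95 mm out) within 1 s; beyond that it stays where put (hinge friction under 2 N at the edge)
- wide_door_press (a point): point on the wide door's outer face where to press: 35 mm from the free edge, 165 mm from the hinge line, 75 mm above the counter. Moves with the door; its axes are the door's: x normal to the face, into the cupboard when shut, y along the door towards the hinge, z up
- wide_door_hinge (a point): point on the wide door's hinge line, in the plane of its inner face, 66 mm above the counter; axes as the press point's. The door reaches 199 mm from here along its -y. Behind the ajar door a steel plunger (10 mm thick) sticks out of the cupboard 55 mm from this line, a small strike stands on the door 168 to 182 mm from it; 80 to 160 mm is free
- wide_door_edge (a point): top inner corner of the wide door's free edge, 123 mm above the counter, 199 mm from the hinge line; axes as the press point's
- narrow_cupboard: fixed pale wooden cupboard like the other but only 150 mm wide, with its hinges on the right (-y) edge; to be left shut. Origin: centre of its underside
- narrow_door (a joint): the narrow cupboard's door, rad, 0 latched shut, grows as it opens; it has the same touch catch
- small_weight: loose brass weight, 31 mm wide, 28 mm high, standing on the rear half of the wide cupboard's top; origin: centre of its underside
- big_weight: loose brass weight, 38 mm wide, 34 mm high, standing on the rear half of the narrow cupboard's top; origin: centre of its underside
- bell: loose counter bell, 79 mm wide, 64 mm high, to the right of the cupboards; origin: centre of its underside
- carton: loose printed sweet carton, 35 x 120 x 50 mm, to the left of the cupboards; origin: centre of its underside
- bar: loose wrapped chocolate bar, 58 x 173 x 13 mm, lying flat on the counter nearer the robot and to the left of the cupboards; origin: centre of its underside
- lolly: loose lollipop, 27 x 109 x 26 mm, lying on the counter nearer the robot and to the right of the cupboards; origin: centre of its underside

How it is judged:
On the way, in this order (a step that is already met when the one before it is completed fails the run):
1. the wide door is pressed in far enough for its catch to let go (value of joint wide_door below -0.016 rad).
2. the wide door stands ajar on its spring, the fingers off it (value of joint wide_door between 0.3 and 1 rad and contact force between the fingers and wide_cupboard below 0.1 N), for 0.2 s.
At the end, for the whole second after the job is handed in: the wide door stands open by more than 1.25 rad (72 degrees) and is still, the narrow door is shut (under 0.05 rad), and every loose thing is within 30 mm of where it started (value of joint wide_door above 1.25 rad and not (velocity of joint wide_door above 0.05 rad/s) and velocity of joint wide_door above -0.05 rad/s and value of joint narrow_door below 0.05 rad and distance of each of small_weight, big_weight, bell, carton, bar, lolly from where it was at the start of the episode below 0.03 m); the robot touches nothing.
It fails at once if the narrow cupboard's door comes open (value of joint narrow_door above 0.1 rad).
It fails at once if a loose bystander (weights, bell, carton, chocolate bar, lollipop) is lifted, carried or pushed more than 30 mm (distance of any of small_weight, big_weight, bell, carton, bar, lolly from where it was at the start of the episode above 0.03 m).
It also fails if it takes over 56 s, if anything falls off the work surface, if the arm or the gripper's body presses on something with over 40 N, if the wrist force passes 120 N, or if a joint passes its speed limit or range.

## Working session

There is one attempt and no reset: what is moved stays moved. The work goes in short steps, Python scripts to look and compute and a shell command to move; the robot and the scene stay as the last step left them, time stands still between calls to the robot, and variables do not carry over. Pictures are saved under pics/ and viewed, and the job is handed in when it is done.

```bash
mkdir -p pics; ls; cat > h.py <<'E'
import numpy as np, cv2
from scipy.spatial.transform import Rotation as Ro
from workcell import arm, grab_frame, camera_info, workorder, boxes_of, spot_point
def ray(cam,at,z=None,shares=True):
    c=camera_info(cam);K,R,t=[np.array(c[k]) for k in('K','R','t')]
    u=np.array(at,float)*(np.array([640,480]) if shares else 1)
    d=R.T@np.linalg.inv(K)@np.array([u[0],u[1],1]);o=-R.T@t
    return (o,d) if z is None else o+d*(z-o[2])/d[2]
def proj(cam,X):
    c=camera_info(cam);K,R,t=[np.array(c[k]) for k in('K','R','t')]
    p=K@(R@np.array(X)+t);return p[:2]/p[2]
def tri(a,b):
    A=np.zeros((3,3));v=np.zeros(3)
    for o,d in(a,b):
        d=d/np.linalg.norm(d);P=np.eye(3)-np.outer(d,d);A+=P;v+=P@o
    return np.linalg.solve(A,v)
E
python3 - <<'E'
from h import *
np.set_printoptions(precision=4,suppress=True)
s=arm.state();print({k:s[k] for k in('time_s','position','eef_rot','ft_force','gripper_width')},arm.pinch_z)
print(Ro.from_rotvec(s['eef_rot']).as_matrix())
for c in('scene','top'):
    cv2.imwrite(f'pics/{c}0.png',grab_frame(c))
    for n in['wide_door_press','wide_door_hinge','wide_door_edge','wide_cupboard','narrow_cupboard']:
        print(c,n,[(np.round(np.array(x['at'])*[640,480],1),round(x['conf'],2)) for x in spot_point(c,n)[:2]])
E
```

```text
pics
{'time_s': 0.0, 'position': array([ 0.2362, -0.6318,  0.2048]), 'eef_rot': array([-3.0902, -0.5588,  0.0005]), 'ft_force': array([ 0.4598, -0.3464, -0.5955]), 'gripper_width': 0.09372328118741181} 0.0188
[[ 0.9367  0.3502 -0.0005]
 [ 0.3502 -0.9367  0.0012]
 [-0.0001 -0.0013 -1.    ]]
scene wide_door_press [(array([389.7, 225.5]), 0.89)]
scene wide_door_hinge [(array([338.8, 247.7]), 0.95), (array([347.5, 235.1]), 0.51)]
scene wide_door_edge [(array([393.2, 201.3]), 0.6)]
scene wide_cupboard [(array([344.5, 238.4]), 0.79), (array([334. , 194.2]), 0.69)]
scene narrow_cupboard [(array([258.8, 270.8]), 0.96)]
top wide_door_press [(array([395., 232.]), 0.74)]
top wide_door_hinge [(array([333.9, 233.9]), 0.84)]
top wide_door_edge [(array([414.8, 219.5]), 0.74), (array([169.9, 240. ]), 0.6)]
top wide_cupboard [(array([362.2, 210.5]), 0.62)]
top narrow_cupboard [(array([257.3, 212.5]), 0.87)]
```

View pics/scene0.png

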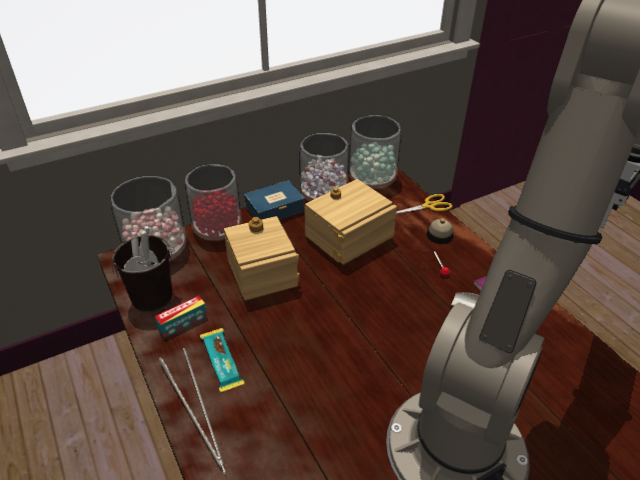

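View pics/top0.png

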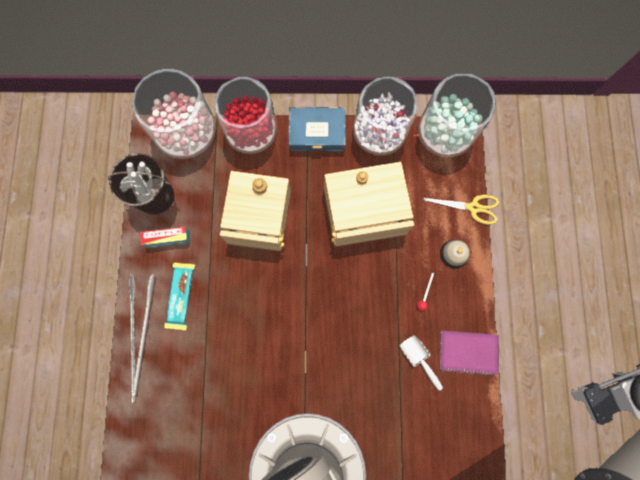

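```bash
python3 - <<'E'
from h import *
np.set_printoptions(precision=4,suppress=True)
for n,a,b in[('press',(389.7,225.5),(395,232)),('hinge',(338.8,247.7),(333.9,233.9)),('edge',(393.2,201.3),(414.8,219.5)),('narrow',(258.8,270.8),(257.3,212.5)),('wide',(344.5,238.4),(362.2,210.5))]:
    print(n,tri(ray('scene',a,shares=0),ray('top',b,shares=0)))
for n,z,p in[('press',.075,(395,232)),('hinge',.066,(333.9,233.9)),('edge',.123,(414.8,219.5))]: print(n,'top',ray('top',p,z,0))
for n in['scene','top']: R=np.array(camera_info(n)['R']);print(n,-R.T@camera_info(n)['t'])
E
```

```text
press [ 0.6034 -0.2287  0.0766]
hinge [ 0.6038 -0.0671  0.0603]
edge [ 0.6293 -0.2634  0.1314]
narrow [0.6749 0.1435 0.0094]
wide [ 0.6872 -0.1441 -0.001 ]
press top [ 0.6079 -0.2239  0.075 ]
hinge top [ 0.6039 -0.0651  0.066 ]
edge top [ 0.6299 -0.2669  0.123 ]
scene [-0.4124  0.5644  1.1101]
top [ 0.3277 -0.0164  1.3613]
```

The views show both cupboards: wide one at about (368,205) in top, with its door facing the robot and turned roughly 7°. The narrow one is at (255,210). I'll refine the wide cupboard's pose from its lid corners.

```bash
python3 - <<'E'
import cv2
a=cv2.imread('pics/top0.png')[150:260,310:430];cv2.imwrite('pics/topz.png',cv2.resize(a,None,fx=5,fy=5,interpolation=2))
a=cv2.imread('pics/scene0.png')[170:280,290:410];cv2.imwrite('pics/scz.png',cv2.resize(a,None,fx=5,fy=5,interpolation=2))
E
```

```text
(no output)
```

View pics/topz.png

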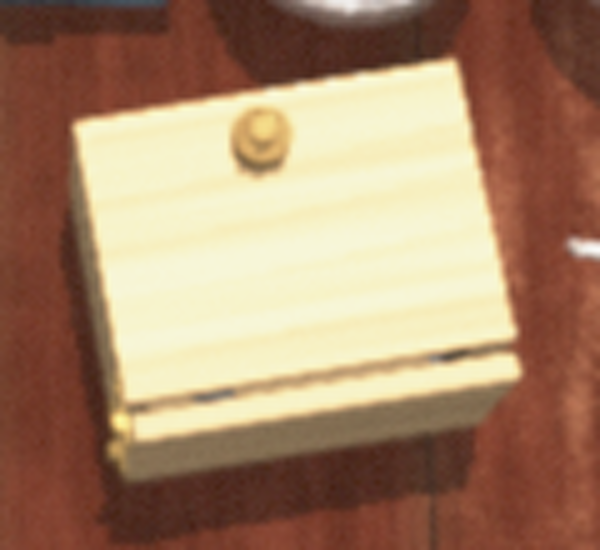

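View pics/scz.png

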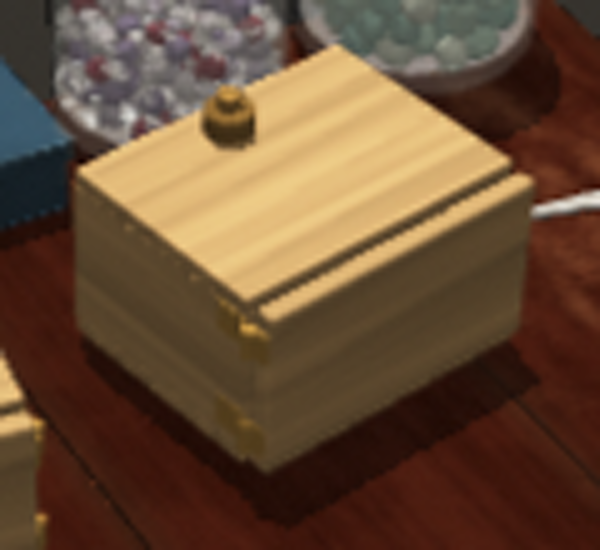

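```bash
cat >> h.py <<'E'
def W(p,x,y,z): 
    c,s=np.cos(p[2]),np.sin(p[2]);return np.array([p[0]+c*x-s*y,p[1]+s*x+c*y,z])
E
python3 - <<'E'
from h import *
from scipy.optimize import least_squares
np.set_printoptions(precision=4,suppress=True)
O=[(.075,.1),(.075,-.1),(-.075,-.1),(-.075,.1)]
T=np.array([(75,122),(457,60),(517,340),(128,405)])/5+[310,150]
S=np.array([(78,175),(338,45),(512,162),(248,305)])/5+[290,170]
def f(p,m):
    r=[]
    for (x,y),t,s in zip(O,T,S):
        X=W(p,x,y,.125)
        if m&1:r+=list(proj('top',X)-t)
        if m&2:r+=list(proj('scene',X)-s)
    return np.array(r)
for m in(1,2,3):
    R=least_squares(f,[.697,-.155,.13],args=(m,));p=R.x;print(m,p,np.abs(R.fun).max())
    print(' press',W(p,-.095,.1-.001-.165,.075),'hinge',W(p,-.081,.099,.066),'edge',W(p,-.081,-.1,.123))
# path calc
st=arm.state();RT=Ro.from_rotvec(st['eef_rot']).as_matrix()
yaw=p[2];cur=np.arctan2(RT[1,0],RT[0,0]);print('turn units',np.degrees(cur-yaw)/5)
for X in [W(p,-.19,-.066,.205),W(p,-.19,-.066,.065)]:
    print(X,RT.T@(X-st['position'])/.06, np.hypot(*X[:2]))
E
```

```text
1 [ 0.6903 -0.1521  0.1741] 0.22821150679646962
 press [ 0.6082 -0.2335  0.075 ] hinge [ 0.5934 -0.0686  0.066 ] edge [ 0.6279 -0.2646  0.123 ]
2 [ 0.6885 -0.1514  0.1813] 0.687324229352896
 press [ 0.6069 -0.2334  0.075 ] hinge [ 0.5909 -0.0686  0.066 ] edge [ 0.6268 -0.2643  0.123 ]
3 [ 0.6898 -0.152   0.1768] 0.8130299053929946
 press [ 0.6079 -0.2336  0.075 ] hinge [ 0.5927 -0.0688  0.066 ] edge [ 0.6277 -0.2647  0.123 ]
turn units 2.074532534689671
[ 0.5144 -0.2504  0.205 ] [ 6.5689 -4.3394  0.0084] 0.5720835225465696
[ 0.5144 -0.2504  0.065 ] [ 6.5688 -4.3395  2.3418] 0.5720835225465696
```

```bash
python3 -m inch '[[[0.8,-0.5,0],0.3],[[1.6,-1.05,0],0.5],[[2.4,-1.6,0],0.8],[[3.2,-2.1,0],1.0],[[4.0,-2.65,0],1.3],[[4.8,-3.2,0],1.5],[[5.6,-3.7,0],1.8],[[6.2,-4.1,0],2.0],[[6.57,-4.34,0],2.07],[[6.57,-4.34,0],2.07]]' 0 20
cat > rel.py <<'E'
import sys
from h import *
P=(.690,-.152,.176)
np.set_printoptions(precision=3,suppress=True)
st=arm.state();RT=Ro.from_rotvec(st['eef_rot']).as_matrix()
X=st['position'];c,s=np.cos(P[2]),np.sin(P[2]);d=X-[P[0],P[1],0]
print('t',st['time_s'],'cup frame mm',np.array([c*d[0]+s*d[1],-s*d[0]+c*d[1],d[2]])*1e3,'yaw off deg',np.degrees(np.arctan2(RT[1,0],RT[0,0])-P[2]),'F',st['ft_force'],'w',st['gripper_width'])
for a in sys.argv[1:]:
    x,y,z=[float(v)/1e3 for v in a.split(',')]
    print(a,'->',RT.T@(W(P,x,y,z)-X)/.06)
E
python3 rel.py -- -190,-66,65 -130,-66,65 2>/dev/null || python3 rel.py
```

```text
time_s: 1.85
position: [0.5156, -0.2482, 0.2055]
eef_rot: [-3.128, -0.283, -0.001]
ft_force: [0.5, -0.7, -0.1]
gripper_width: 0.0004
t 1.85 cup frame mm [-188.527  -64.232  205.534] yaw off deg 0.2583961979138694 F [ 0.466 -0.744 -0.109] w 0.000402012349998346
t 1.85 cup frame mm [-188.527  -64.232  205.534] yaw off deg 0.2583961979138694 F [ 0.466 -0.744 -0.109] w 0.000402012349998346
```

```bash
python3 -m inch '[[[0,0,0.8],0],[[0,0,1.6],0],[[0.3,0,2.3],0],[[0.9,0,2.35],0],[[1.15,0,2.35],0],[[1.15,0,2.35],0]]'
python3 rel.py
python3 - <<'E'
from h import *
for c in('scene','top'):
    cv2.imwrite(f'pics/{c}1.png',grab_frame(c)[120:330,240:500])
a=[cv2.resize(cv2.imread(f'pics/{c}1.png'),None,fx=1.5,fy=1.5) for c in('scene','top')]
cv2.imwrite('pics/b1.png',np.hstack(a))
E
```

```text
time_s: 2.6
position: [0.5838, -0.2362, 0.0648]
eef_rot: [-3.129, -0.283, -0.001]
ft_force: [0.4, 0.5, -0.9]
gripper_width: 0.0001
t 2.6 cup frame mm [-119.283  -64.29    64.78 ] yaw off deg 0.26801907821858767 F [ 0.388  0.472 -0.86 ] w 0.00013021537819728066
```

View pics/b1.png

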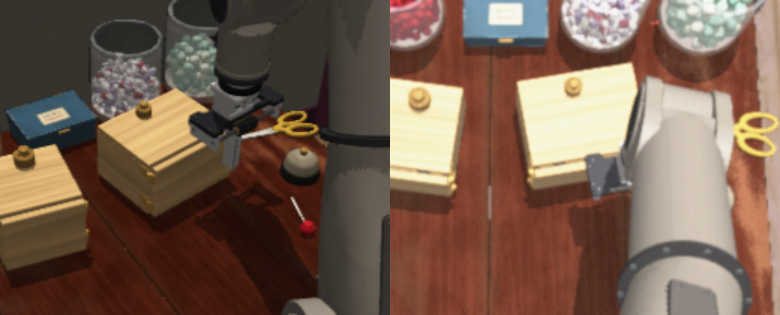

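The scene picture shows the closed fingers just ahead of the wide door's free end, clear of the bell and lid. Now I'll press in gently.

```bash
python3 -m inch '[[[0.1,0,0],0],[[0.2,0,0],0],[[0.25,0,0],0],[[0.25,0,0],0]]'; python3 rel.py
```

```text
time_s: 3.2
position: [0.5976, -0.2338, 0.0649]
eef_rot: [-3.129, -0.282, -0.001]
ft_force: [-0.8, 0.9, -0.7]
gripper_width: 0.0006
t 3.2 cup frame mm [-105.34   -64.35    64.918] yaw off deg 0.22686839200557612 F [-0.806  0.94  -0.661] w 0.0006186556116104973
```

```bash
python3 -m inch '[[[0.03,0,0],0],[[0.06,0,0],0],[[0.06,0,0],0]]'; python3 rel.py
```

```text
time_s: 3.58
position: [0.6004, -0.2335, 0.0648]
eef_rot: [3.129, 0.282, -0.002]
ft_force: [-4.6, -1.2, 3.4]
gripper_width: 0.0004
t 3.575 cup frame mm [-102.508  -64.53    64.824] yaw off deg 0.20710155472877617 F [-4.571 -1.174  3.423] w 0.0003677800756822211
```

```bash
python3 -m inch '[[[0.03,0,0],0],[[0.05,0,0],0],[[0.05,0,0],0]]'; python3 rel.py
```

```text
time_s: 3.95
position: [0.6026, -0.2333, 0.0648]
eef_rot: [3.129, 0.281, -0.004]
ft_force: [-5.4, -0.4, 3.9]
gripper_width: 0.0007
t 3.95 cup frame mm [-100.302  -64.737   64.795] yaw off deg 0.18263133329964978 F [-5.351 -0.367  3.914] w 0.0006821247424132433
```

```bash
python3 -m inch '[[[0.03,0,0],0],[[0.05,0,0],0],[[0.05,0,0],0]]'; python3 rel.py
```

```text
time_s: 4.32
position: [0.6042, -0.2331, 0.0647]
eef_rot: [-3.129, -0.28, 0.008]
ft_force: [-8.2, 0.1, 7.0]
gripper_width: 0.0004
t 4.325 cup frame mm [-98.684 -64.851  64.715] yaw off deg 0.15444189761778346 F [-8.225  0.142  6.985] w 0.00043947782566992904
```

```bash
python3 -m inch '[[[0.04,0,0],0],[[0.06,0,0],0],[[0.06,0,0],0]]'; python3 rel.py
```

```text
time_s: 4.7
position: [0.6042, -0.2331, 0.0646]
eef_rot: [-3.128, -0.279, 0.017]
ft_force: [-23.5, 0.9, 17.8]
gripper_width: 0.0003
t 4.7 cup frame mm [-98.642 -64.841  64.598] yaw off deg 0.09596510466641961 F [-23.462   0.891  17.848] w 0.000282194121132638
```

The press hit the hard stop (force jumps, no further travel), so the catch is released. Backing off.

```bash
python3 -m inch '[[[-0.8,0,0],0],[[-1.6,0,0],0],[[-2.4,0,0],0],[[-2.6,0,0],0],[[-2.6,0,0],0],[[-2.6,0,0],0],[[-2.6,0,0],0],[[-2.6,0,0],0],[[-2.6,0,0],0],[[-2.6,0,0],0]]'; python3 rel.py
python3 - <<'E'
from h import *
for c in('scene','top'):
    f=grab_frame(c)
    cv2.imwrite(f'pics/{c}2.png',f)
    for n in['wide_door_press','wide_door_hinge','wide_door_edge']:
        print(c,n,[(np.round(np.array(x['at'])*[640,480],1),round(x['conf'],2)) for x in spot_point(c,n)[:2]])
a=[cv2.resize(cv2.imread(f'pics/{c}2.png')[120:330,240:500],None,fx=1.5,fy=1.5) for c in('scene','top')]
cv2.imwrite('pics/b2.png',np.hstack(a))
E
```

```text
time_s: 5.95
position: [0.4508, -0.2606, 0.0662]
eef_rot: [-3.128, -0.279, 0.017]
ft_force: [-0.8, 0.6, 0.2]
gripper_width: 0.0004
t 5.95 cup frame mm [-254.537  -65.049   66.241] yaw off deg 0.10288082575239148 F [-0.794  0.581  0.206] w 0.00042421195776903175
scene wide_door_press []
scene wide_door_hinge [(array([337.5, 249.3]), 0.67)]
scene wide_door_edge [(array([410.5, 219.6]), 0.78)]
top wide_door_press [(array([390.6, 265.3]), 0.6)]
top wide_door_hinge [(array([332.1, 235.8]), 0.92)]
top wide_door_edge [(array([408.1, 261.1]), 0.83)]
```

View pics/b2.png

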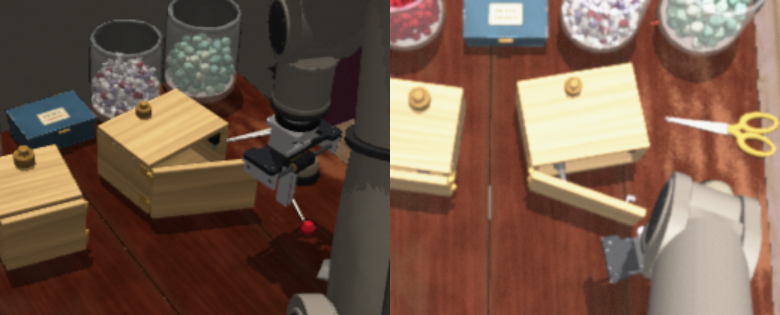

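```bash
python3 - <<'E'
from h import *
P=(.690,-.152,.176);H=W(P,-.081,.099,.123);E=ray('top',(408.1,261.1),.123,0);d=E-H
print(E,np.hypot(*d[:2]), 'theta',np.arctan2(d[1],d[0])-np.arctan2(*(W(P,-.081,-.1,0)-H)[[1,0]]))
E
python3 rel.py -254,-65,190 -117,-29,190 -117,-29,65
```

```text
[ 0.52384419 -0.24648598  0.123     ] 0.19072152994715968 theta -0.5465909666470643
t 6.35 cup frame mm [-254.67   -65.132   66.295] yaw off deg 0.08929923401249847 F [0.62  1.027 1.085] w 0.00038322789887407823
-254,-65,190 -> [-0.011 -0.006 -2.062]
-117,-29,190 -> [ 2.273 -0.602 -2.085]
-117,-29,65 -> [ 2.296 -0.599 -0.002]
```

```bash
python3 -m inch '[[[0,0,-0.8],0],[[0,0,-1.6],0],[[0,0,-2.1],0],[[0.7,-0.2,-2.1],0],[[1.5,-0.4,-2.1],0],[[2.1,-0.6,-2.1],0],[[2.3,-0.6,-2.1],0],[[2.3,-0.6,-2.1],0]]'; python3 rel.py -117,-29,65
python3 - <<'E'
from h import *
for c in('scene','top'):
    cv2.imwrite(f'pics/{c}3.png',grab_frame(c))
a=[cv2.resize(cv2.imread(f'pics/{c}3.png')[120:330,240:500],None,fx=1.5,fy=1.5) for c in('scene','top')]
cv2.imwrite('pics/b3.png',np.hstack(a)); cv2.imwrite('pics/w3.png',grab_frame('wrist'))
E
```

```text
time_s: 7.35
position: [0.5814, -0.201, 0.1905]
eef_rot: [-3.128, -0.279, 0.018]
ft_force: [-0.2, -0.8, 0.8]
gripper_width: 0.0005
t 7.35 cup frame mm [-115.475  -29.281  190.466] yaw off deg 0.10587386185830375 F [-0.214 -0.82   0.813] w 0.0004989426166349943
-117,-29,65 -> [-0.002 -0.001  2.091]
```

View pics/b3.png

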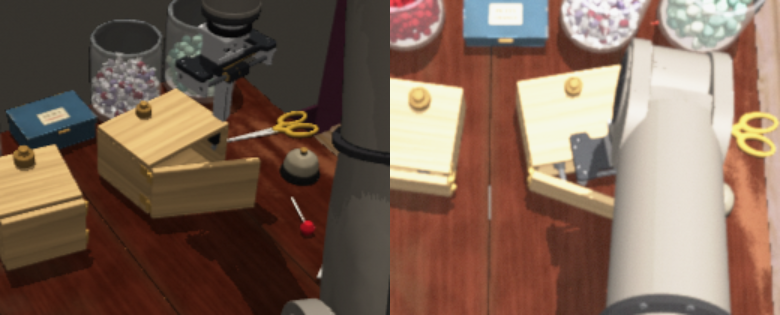

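View pics/w3.png

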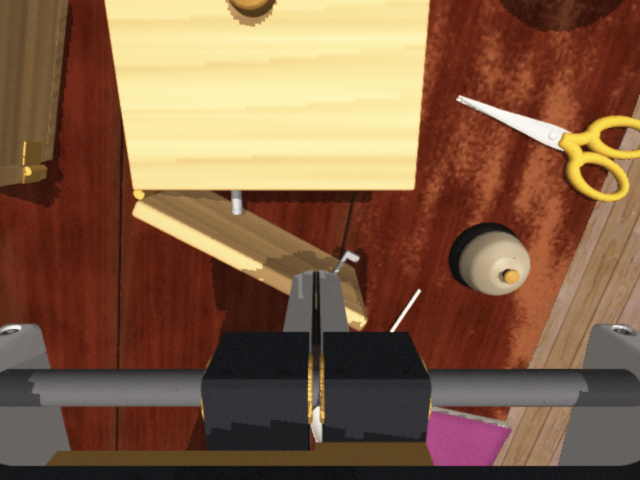

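The wrist view shows the ajar door from (140,205) to (365,320), the strike at (350,258), and the plunger at (237,200). I'll project the planned descent point against that.

```bash
python3 - <<'E'
from h import *
np.set_printoptions(precision=0,suppress=True)
P=(.690,-.152,.176)
f=cv2.imread('pics/w3.png')
def pt(x,y,z,c):
    q=proj('wrist',W(P,x,y,z));print((x,y,z),q);cv2.circle(f,tuple(int(v) for v in q),5,c,2)
for z in(.19,.123,.065): 
    for dx in(-.008,.008):
        for dy in(-.0125,.0125): pt(-.1155+dx,-.0293+dy,z,(255,0,0) if z>.18 else (0,255,0) if z>.1 else (0,0,255))
for th in(.52,):
    for r in(0,.199): pt(-.081-r*np.sin(th),.099-r*np.cos(th),.123,(255,0,255))
cv2.imwrite('pics/w3p.png',f)
E
```

```text
(-0.1235, -0.041800000000000004, 0.19) [337. 297.]
(-0.1235, -0.0168, 0.19) [293. 297.]
(-0.10750000000000001, -0.041800000000000004, 0.19) [338. 271.]
(-0.10750000000000001, -0.0168, 0.19) [293. 271.]
(-0.1235, -0.041800000000000004, 0.123) [332. 257.]
(-0.1235, -0.0168, 0.123) [299. 257.]
(-0.10750000000000001, -0.041800000000000004, 0.123) [332. 236.]
(-0.10750000000000001, -0.0168, 0.123) [299. 236.]
(-0.1235, -0.041800000000000004, 0.065) [329. 235.]
(-0.1235, -0.0168, 0.065) [302. 235.]
(-0.10750000000000001, -0.041800000000000004, 0.065) [330. 218.]
(-0.10750000000000001, -0.0168, 0.065) [302. 218.]
(np.float64(-0.081), np.float64(0.099), 0.123) [137. 201.]
(np.float64(-0.1798791474309036), np.float64(-0.07369601675585233), 0.123) [371. 323.]
```

View pics/w3p.png

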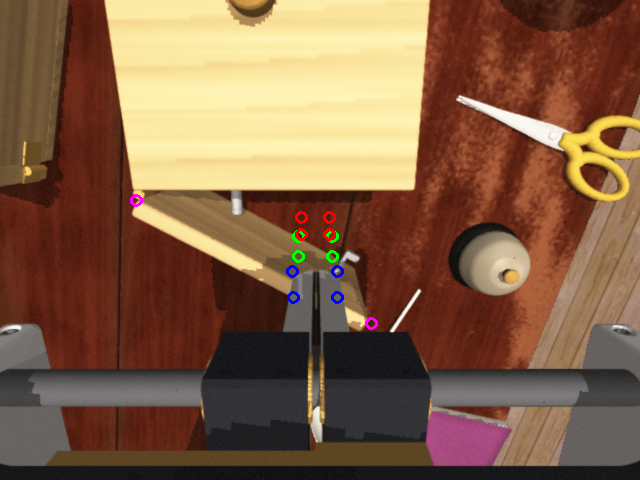

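```bash
python3 -m inch '[[[0.09,-0.15,0.2],0],[[0.09,-0.15,0.8],0],[[0.09,-0.15,1.5],0],[[0.09,-0.15,2.0],0],[[0.09,-0.15,2.0],0]]'
python3 - <<'E'
from h import *
import subprocess,sys
a=[]
for th in(.52,.65,.8,.95,1.1,1.25,1.4,1.5,1.55):
    d=np.array([-np.sin(th),-np.cos(th)]);n=np.array([np.cos(th),-np.sin(th)])
    c=np.array([-81,99])+118*d+(8*np.cos(th)+12.5*np.sin(th)+1)*n
    a.append(f'{c[0]:.1f},{c[1]:.1f},70')
sys.argv=['rel.py']+a;exec(open('rel.py').read())
E
```

```text
time_s: 8.12
position: [0.5809, -0.1914, 0.0686]
eef_rot: [-3.127, -0.276, 0.024]
ft_force: [-0.1, 0.9, 0.6]
gripper_width: 0.0008
t 8.125 cup frame mm [-114.304  -19.714   68.557] yaw off deg 0.012250427643217744 F [-0.068  0.855  0.611] w 0.0007880606257748089
-127.3,-10.4,70 -> [-0.217 -0.155 -0.02 ]
-140.5,-4.0,70 -> [-0.437 -0.262 -0.017]
-154.8,5.6,70 -> [-0.675 -0.422 -0.012]
-167.8,17.5,70 -> [-0.892 -0.62  -0.008]
-179.0,31.4,70 -> [-1.078 -0.852 -0.005]
-188.1,47.2,70 -> [-1.23  -1.116 -0.002]
-194.8,64.5,70 -> [-1.342 -1.404  0.001]
-197.7,76.7,70 -> [-1.39  -1.607  0.002]
-198.7,82.9,70 -> [-1.406 -1.711  0.003]
```

```bash
python3 -m inch '[[[-0.1,-0.07,0],0],[[-0.22,-0.15,0],0],[[-0.33,-0.21,0],0],[[-0.44,-0.26,0],0],[[-0.56,-0.34,0],0],[[-0.68,-0.42,0],0],[[-0.79,-0.52,0],0],[[-0.89,-0.62,0],0],[[-0.99,-0.73,0],0],[[-1.08,-0.85,0],0]]'
python3 rel.py -179.0,31.4,70 -188.1,47.2,70 -194.8,64.5,70 -197.7,76.7,70 -198.7,82.9,70
python3 - <<'E'
from h import *
for c in('scene','top'):
    cv2.imwrite(f'pics/{c}4.png',grab_frame(c))
a=[cv2.resize(cv2.imread(f'pics/{c}4.png')[120:330,240:500],None,fx=1.5,fy=1.5) for c in('scene','top')]
cv2.imwrite('pics/b4.png',np.hstack(a))
E
```

```text
time_s: 9.38
position: [0.5077, -0.1522, 0.0697]
eef_rot: [-3.127, -0.276, 0.024]
ft_force: [1.8, -0.9, 0.2]
gripper_width: 0.0006
t 9.375 cup frame mm [-179.481   31.701   69.723] yaw off deg 0.010532029912686374 F [ 1.806 -0.868  0.153] w 0.0005756818594598568
-179.0,31.4,70 -> [ 0.008  0.005 -0.005]
-188.1,47.2,70 -> [-0.144 -0.258 -0.002]
-194.8,64.5,70 -> [-0.255 -0.547  0.001]
-197.7,76.7,70 -> [-0.304 -0.75   0.002]
-198.7,82.9,70 -> [-0.32  -0.853  0.003]
```

View pics/b4.png

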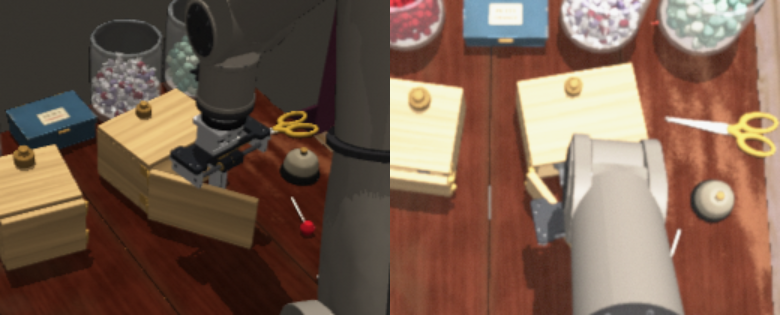

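The door is following at about 1.1 rad (panel at (150–255, 175–245) in the scene view) and nothing else has moved. Continuing the arc.

```bash
python3 -m inch '[[[-0.07,-0.12,0],0],[[-0.14,-0.26,0],0],[[-0.2,-0.4,0],0],[[-0.25,-0.55,0],0],[[-0.28,-0.65,0],0],[[-0.3,-0.75,0],0],[[-0.32,-0.85,0],0],[[-0.32,-0.87,0],0],[[-0.32,-0.87,0],0]]'
python3 rel.py
```

```text
time_s: 10.6
position: [0.4794, -0.1038, 0.0702]
eef_rot: [-3.127, -0.277, 0.025]
ft_force: [-0.8, 0.0, -0.1]
gripper_width: 0.0005
t 10.6 cup frame mm [-198.959   84.324   70.17 ] yaw off deg 0.057659494890272445 F [-0.831  0.001 -0.123] w 0.0005462636445121658
```

Back off away from the inner face (tool +y), lift, then retreat over the counter and look.

```bash
python3 -m inch '[[[0,0.3,0],0],[[0,0.8,0],0],[[0,0.9,-0.7],0],[[0,0.9,-1.5],0],[[0,0.9,-2.2],0],[[0,1.7,-2.4],0],[[0,2.6,-2.4],0],[[0,3.5,-2.4],0],[[0,4.3,-2.4],0],[[0,4.3,-2.4],0]]'
python3 rel.py
python3 - <<'E'
from h import *
P=(.690,-.152,.176);H=W(P,-.081,.099,.123)
for c in('scene','top'):
    cv2.imwrite(f'pics/{c}5.png',grab_frame(c))
    print(c,[(np.array(x['at'])*[640,480],x['conf']) for x in spot_point(c,'wide_door_edge')[:2]])
r=spot_point('top','wide_door_edge')
if r:
    d=ray('top',r[0]['at'],.123)-H;print(np.hypot(*d[:2]),np.pi/-2+P[2]-np.arctan2(d[1],d[0]))
E
```

```text
time_s: 11.85
position: [0.5256, -0.3632, 0.2124]
eef_rot: [-3.129, -0.269, 0.027]
ft_force: [-0.1, 0.1, 0.1]
gripper_width: 0.0002
t 11.85 cup frame mm [-198.811 -179.208  212.419] yaw off deg -0.264382575011328 F [-0.113  0.103  0.117] w 0.00017945435219012364
scene [(array([393.792, 268.176]), 0.95)]
top [(array([354.112, 311.904]), 0.79), (array([361.792, 211.392]), 0.39)]
0.1989898895591961 1.5305514892320906
```

View pics/scene5.png

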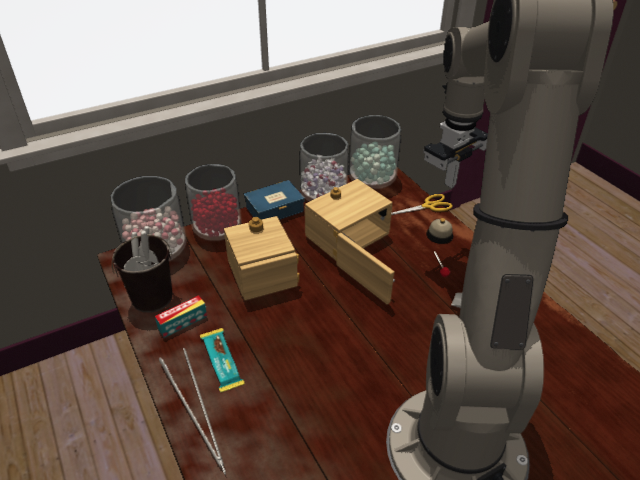

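View pics/top5.png

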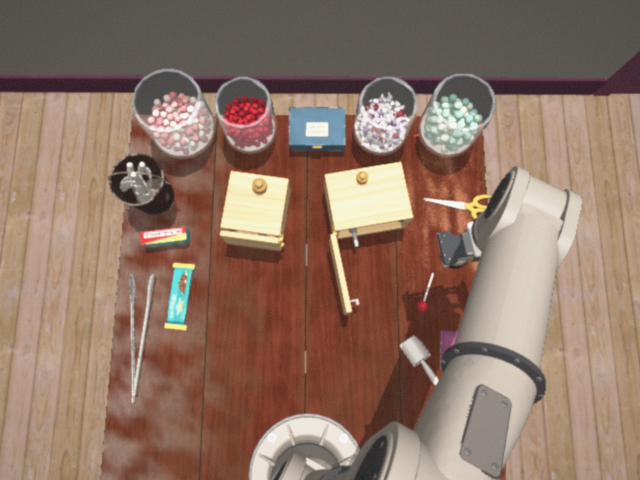

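The door stands at about 1.53 rad (edge at (354,312) in the top view), and the narrow cupboard is shut. The weights, carton, bar and lolly are where they started. The bell is still at (441,230) in the scene view, and the arm touches nothing.

```bash
python3 - <<'E'
from h import *
print(workorder.sign_off())
E
```

```text
the job is handed in; nothing more can be done
None
```

The wide door is open at about 1.53 rad, roughly square to the cupboard, and I handed the job in about 12 s into the 56 s allowed.

- **Press:** I found the wide cupboard from its lid corners in two cameras. I then pressed the door near its free edge with closed fingers until it met its hard stop, at about 24 N horizontally (29 N in all).
- **Ajar:** I backed off about 155 mm, and the door sprang to about 0.5 rad with the fingers clear of it.
- **Open:** I lowered the fingers behind the door between the plunger and the strike, swept it open along its arc, then backed off and lifted clear.

**Last checks:**
- The network's fix on the door edge put it 199 mm from the hinge line, matching the given size.
- In the pictures the narrow cupboard was shut, and the weights, carton, bar, lolly and bell were where they started. I judged this by eye and did not measure how far each might have moved.
- The wrist force was near zero.

No check failed. In the first pass, the network's point positions were up to about 10 mm off the corner fit, and I used the corner fit.

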